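# Hang the lopsided ribbon reel on the packing-table rail

### The arm

A 6-joint arm with a two-finger parallel gripper is mounted at the origin on the work surface. World frame = base frame: x ahead of the robot, y to its left, z up, the work surface at z = 0. Lengths are in m, angles in rad, forces in N, time in s.
With the tool pointing down it reaches from about 0.275 to 0.75 m from the base axis. Payload 10.2 kg.
Tool frame: the origin (TCP) lies at the very end of the fingers, on their centre line; the grasp point (between the pads) lies 19 mm behind it (robot.grip_point_offset is the distance from the TCP to the grasp point, in m); z points along the fingers, y is the line along which they close (so a half turn about z gives the same grasp; the last joint's range is limited). The gripper opens to 88 mm and grips with 3 to 60 N. Pads are 18 mm wide; open, the fingers measure 123 mm over their backs; the gripper's body (75 mm by 187 mm) begins 45 mm behind the grasp point.
Start: joints at [1.055, 0.313, 1.498, -0, 1.331, -0.223], TCP at [0.152, 0.503, 0.239] pointing down, gripper open.
Joint ranges: [-2.94, 2.94], [-0.97, 2.17], [0.19, 2.56], [-1.23, 4.37], [0.02, 3.11], [-2.88, 2.88]. Speed limits (rad/s): [2.39, 2.39, 3.01, 3.14, 3.14, 3.14].

### API

Orientations are given as a 3x3 rotation matrix whose columns are the frame's x, y, z axes.
In Python, from plant import robot gives the robot as it stands.
- The arm moves only by the tool send_rows, never from a script. Its argument "plan" is a list of rows, each a list of 3 entries, a list of its own where there are three numbers: the opening, from 0 (shut) to 1 (fully open), then the shift along the tool's x, y, z in m, then the turn about the tool's z in degrees. In form: [[grip, [dx, dy, dz], roll], ...]. A call has 1 to 8 rows; each row is the pose to reach, as a shift and turn from the pose commanded when the call began, along the tool's axes at that moment; what a row does not reach only later rows make up. A row lasts 1/8 s, in which the tool goes at most 62.5 mm and 10.7 degrees, less where a joint would pass 70% of its speed; a pose out of reach is approached as far as the arm can. A call with a gripper value outside its range is refused whole. The fingers move at their own pace and stop on an object; "grip_force" is the grip in N (left out, the last holds). Time passes only in rows, so rows that repeat a pose let the fingers close. It gives the time, the measured TCP pose, the force, the opening and the grip force at its end, in the units of the state.
- robot.sense(): the state, without advancing time (a new reading comes with each control period).
- robot.camera(name): name is "scene" or "top" or "wrist"; returns a dict with "img" (480x640x3 uint8, red, green, blue), "vfov" (degrees; the focal length in pixels is half the picture's height over the tangent of half this angle, whatever the lens; pixels are square), "cx", "cy" (the principal point, pixels), "k1" (the pictures are not rectified: a ray, as slopes to the right and down, at radius r is drawn at 1 + k1 r^2 times it, then the intrinsics apply), "pose" (4x4, takes a point from camera to world coordinates). Camera axes: x right, y down, z forward; pixel columns grow to the right and rows downward; lengths in m; the calibration is good to about 2 mm. A picture is of the moment at which its call begins. There is no depth.
- robot.job_done(): hands the job in; it is judged then, once.
The state is a dict: "t": time; "q": joint angles; "qd": joint speeds; "effort": joint torques, N m; "ee_pos": TCP position; "tool_rot": TCP orientation; "force": force on the tool from outside, world axes, zero at the start; "ft_torque": the same for the moment, N m; "gripper_width": opening from 0.0 (shut) to 1.0 (fully open); "gripper_force": force on a finger pad.
Only numpy, scipy, OpenCV 4.12 (cv2) and the standard library are available. Lean on these libraries where they do the work, as an engineer would, in place of code of your own. Each camera call takes 0.05 s, during which the arm holds its last target. There are 200 camera calls.

### The job

Hang the blue ribbon reel by its hook on the steel rail, between the two orange collars. It hangs lopsided, so lower it until the hook bears on the bar while you still hold it, then let go gently so that it does not swing off, and leave it hanging still. Leave the pink reel standing where it is.

Things in the scene. Friction and masses are not known exactly. Their poses are not given: they have to be found in the camera images.
- blue_reel: Blue ribbon reel, standing: spool 70 mm across, 76 mm tall, black flanges; a 7 mm rod up its axis to a blue grip block (26 mm along x, 18 along y, 172 to 212 mm high), with a steel hook below the block. Origin: centre of underside; z up, x from rod to hook tip. 0.2 to 0.33 kg, balanced under the block, not under the hook: let go on the bar it swings 5 to 15 degrees into balance.
- blue_hook (a point): Seat of the blue reel's hook: where the top of a 12 mm bar comes to lie in its peak, 22 mm from the reel's axis along its x, 160 mm above its underside. The hook, a strap 20 mm wide (y) and 7 thick, is a roof-like 90 degree peak from the rod over to a down-pointing tip 44 mm from the rod, lowest point 130 mm above the underside; mouth 37 mm wide, open below. Axes as the reel's.
- orange_bay: Two orange collars, 26 mm across, 8 thick, 72 mm clear apart, on a fixed level polished steel bar 12 mm thick. Origin: on the bar's axis midway between them, 224 mm above the table; y along the bar, z up, x away from the robot. Bar 380 mm long on two end posts up to 235 mm high; free space under it. A like pair of white collars on it is not meant.
- pink_reel: Pink ribbon reel on a holder, same make, size, origin and axes as the blue one; a bystander standing on the table.
There are look-alikes about, which are no part of the job. Leave any green or turquoise look-alike of the blue_reel alone.

How it is judged:
On the way:
1. the blue reel's hook bears on the bar between the orange collars while the gripper still holds it (x of blue_hook in the frame of orange_bay between -0.018 and 0.018 m and y of blue_hook in the frame of orange_bay between -0.028 and 0.028 m and z of blue_hook in the frame of orange_bay between -0.006 and 0.018 m and contact force between the fingers and blue_reel above 0.5 N), for 0.2 s.
At the end, for the whole second after the job is handed in: The blue reel hangs still and released with its hook over the bar between the orange collars (hook seat within 18 mm across the bar, 28 mm along it, and no more than 14 mm above the bar's axis), tilted less than 24 degrees; the pink reel stands within 30 mm of where it was (x of blue_hook in the frame of orange_bay between -0.018 and 0.018 m and y of blue_hook in the frame of orange_bay between -0.028 and 0.028 m and z of blue_hook in the frame of orange_bay between -0.006 and 0.014 m and angle between blue_reel's own z axis and vertical below 0.42 rad and linear speed of blue_reel below 0.05 m/s and angular speed of blue_reel below 0.4 rad/s and contact force between the fingers and blue_reel below 0.1 N and distance of pink_reel from where it was at the start of the episode below 0.03 m and angle between pink_reel's own z axis and vertical below 0.17 rad); the robot touches nothing.
It fails at once if the blue reel tips or swings by more than 40 degrees (angle between blue_reel's own z axis and vertical above 0.7 rad).
It fails at once if the pink reel is shoved by more than 30 mm (distance of pink_reel from where it was at the start of the episode above 0.03 m).
It also fails if it takes over 50 s, if anything falls off the work surface, if the arm or the gripper's body presses on something with over 40 N, if the wrist force passes 120 N, or if a joint passes its speed limit or range.

## Working session

There is one attempt and no reset: what is moved stays moved. The work goes in short steps, Python scripts to look and compute and a tool call to move; the robot and the scene stay as the last step left them, time stands still between calls to the robot, and variables do not carry over. Pictures are saved under pics/ and viewed, at most 10 in all, crops included, and the job is handed in when it is done.

Besides the shell and the picture viewer there is one more tool, called after ">>>" in YAML: its name, and indented under it one key for each argument. send_rows: Moves the arm, as the interface text tells. Its arguments: {"type":"object","properties":{"plan":{"type":"array","items":{"type":"array"}},"grip_force":{"type":"number"}},"required":["plan"]}

```bash
mkdir -p pics; ls; cat > h.py <<'E'
import numpy as np,cv2
from plant import robot
def ray(c,u,v):
    f=240/np.tan(np.radians(c["vfov"])/2)
    d=np.array([(u-c["cx"])/f,(v-c["cy"])/f]);s=d.copy()
    for _ in range(20): s=d/(1+c["k1"]*(s@s))
    P=np.array(c["pose"]);r=P[:3,:3]@np.r_[s,1];return P[:3,3],r/np.linalg.norm(r)
def plane(c,u,v,z):
    o,r=ray(c,u,v);return o+r*(z-o[2])/r[2]
def proj(c,p):
    f=240/np.tan(np.radians(c["vfov"])/2);P=np.array(c["pose"]);q=P[:3,:3].T@(np.array(p)-P[:3,3]);s=q[:2]/q[2]
    s=s*(1+c["k1"]*(s@s));return s*f+[c["cx"],c["cy"]]
def tri(c1,p1,c2,p2):
    o1,r1=ray(c1,*p1);o2,r2=ray(c2,*p2)
    t=np.linalg.lstsq(np.c_[r1,-r2],o2-o1,rcond=None)[0]
    a,b=o1+t[0]*r1,o2+t[1]*r2;return (a+b)/2,np.linalg.norm(a-b)
E
python3 - <<'E'
from h import *
import pickle
C={n:robot.camera(n) for n in("scene","top")}
pickle.dump(C,open("c0.pkl","wb"))
for n,c in C.items():
    cv2.imwrite(f"pics/{n}0.png",c["img"][:,:,::-1]); print(n,c["vfov"],c["k1"],np.round(c["pose"],3).tolist())
print(robot.sense())
E
```

```text
pics
scene 46.47157468543465 -0.04284937164127343 [[0.802, 0.47, -0.368, 0.841], [0.596, -0.611, 0.52, -0.426], [0.019, -0.637, -0.77, 0.889], [0.0, 0.0, 0.0, 1.0]]
top 42.90467924405403 0.05011773060902695 [[-0.013, -0.997, 0.082, 0.373], [-1.0, 0.012, -0.009, 0.056], [0.008, -0.082, -0.997, 1.478], [0.0, 0.0, 0.0, 1.0]]
{'t': 0.1, 'q': array([ 1.05457999e+00,  3.13405063e-01,  1.49831655e+00, -4.95498545e-06,
        1.33098661e+00, -2.23388958e-01]), 'qd': array([ 0.00101114, -0.00168541, -0.00305103,  0.00060157,  0.0015315 ,
       -0.00083466]), 'effort': array([ 1.36740611e-03, -4.02816188e+01, -2.52648568e+01,  6.94678864e-02,
        3.41449468e-02, -3.51537074e-05]), 'ee_pos': array([0.15145198, 0.50246966, 0.23822943]), 'tool_rot': array([[-9.57431824e-01,  2.88658973e-01, -5.46449486e-04],
       [ 2.88659389e-01,  9.57431361e-01, -9.72575423e-04],
       [ 2.42445252e-04, -1.08891244e-03, -9.99999378e-01]]), 'force': array([-0.40091347,  0.47377075, -0.85634527]), 'ft_torque': array([ 0.03193917, -0.00255624,  0.02465692]), 'gripper_force': 0.0, 'gripper_width': 1.0015147779906886}
```

View pics/scene0.png

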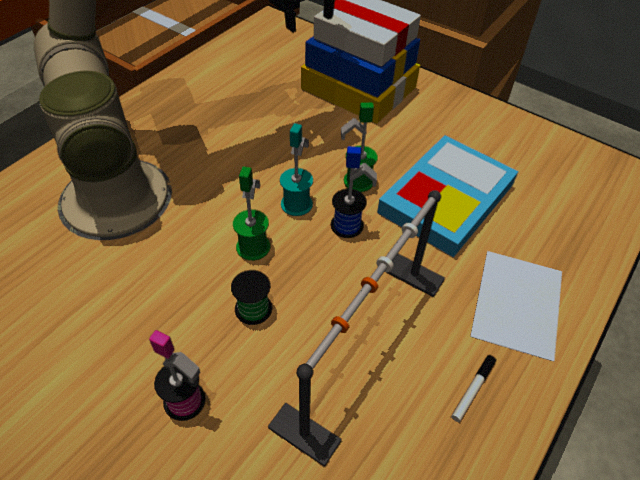

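View pics/top0.png

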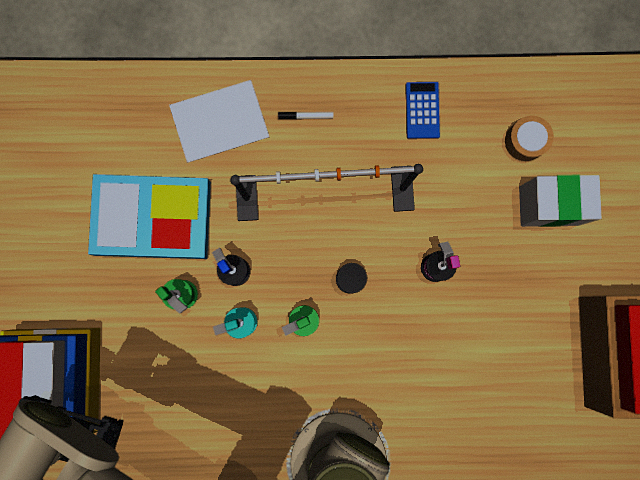

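Candidates, as scene pixel / top pixel:
- Blue with black flanges: (348,210) / (233,268).
- Turquoise: (296,190) / (240,322).
- Green: (362,165) / (178,294), and (252,230) / (300,320).

Only the first has the blue block, blue ribbon and black flanges. Next I'll take an enlarged crop to confirm it and make the measurements.

```bash
cat > m.py <<'E'
from h import *
import pickle
C=pickle.load(open("c0.pkl","rb"));S,T=C["scene"],C["top"]
def blobs(c,lo,hi,box,amin=8):
    x0,y0,x1,y1=box;m=cv2.inRange(cv2.cvtColor(c["img"],cv2.COLOR_RGB2HSV),lo,hi)
    k=np.zeros_like(m);k[y0:y1,x0:x1]=m[y0:y1,x0:x1]
    n,_,st,ce=cv2.connectedComponentsWithStats(k)
    return [(st[i,4],ce[i].round(1).tolist()) for i in range(1,n) if st[i,4]>=amin]
B=((110,140,50),(128,255,255));O=((4,150,90),(14,255,255))
if __name__=="__main__":
    print("blue S",blobs(S,*B,(325,140,375,240)));print("blue T",blobs(T,*B,(205,240,260,295)))
    print("or S",blobs(S,*O,(320,260,390,345)));print("or T",blobs(T,*O,(325,160,390,185)))
    a=cv2.resize(S["img"][130:250,290:410],(400,400),interpolation=2);b=cv2.resize(T["img"][235:295,195:255],(400,400),interpolation=2)
    cv2.imwrite("pics/crop0.png",np.hstack([a,b])[:,:,::-1])
E
python3 m.py
```

```text
blue S [(np.int32(263), [353.1, 156.7]), (np.int32(291), [347.2, 223.9])]
blue T [(np.int32(108), [222.9, 266.1])]
or S [(np.int32(81), [370.6, 281.4]), (np.int32(100), [340.6, 321.2])]
or T [(np.int32(42), [377.3, 170.9]), (np.int32(43), [338.5, 173.2])]
```

View pics/crop0.png

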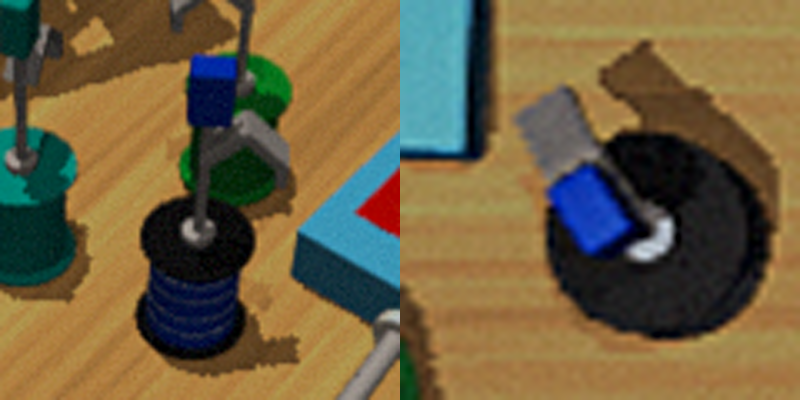

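The crop confirms it: blue block, blue ribbon, black flanges, with the hook pointing up-left in the top view.

```bash
python3 - <<'E'
from m import *
b,e=tri(S,(353.1,156.7),T,(222.9,266.1));print("block",b.round(4),e)
hub=plane(T,195+248/6.667,235+235/6.667,.08);print("hub",hub.round(4))
hs=plane(S,290+198/3.333,130+232/3.333,.08);print("hubS",hs.round(4))
tip=plane(T,216.5,250.5,.138);print("tip",tip.round(4))
for ax in(b,hub): print(np.degrees(np.arctan2(*(tip-ax)[1::-1])),np.linalg.norm((tip-ax)[:2]))
c1,e1=tri(S,(370.6,281.4),T,(338.5,173.2));c2,e2=tri(S,(340.6,321.2),T,(377.3,170.9))
print("col",c1.round(4),e1,c2.round(4),e2,"mid",((c1+c2)/2).round(4),"bar dir deg",np.degrees(np.arctan2(*(c1-c2)[1::-1])),np.linalg.norm(c1-c2))
for n,uv in dict(g1=(178,294),tq=(240,322),g2=(303,320),pk=(440,265),spool=(352,277)).items(): print(n,plane(T,*uv,.076).round(3))
# post tops
for uv in((236,180),(418,169)): print("post",plane(T,*uv,.235).round(3))
print("plate",plane(T,210,178,.03).round(3),plane(T,209,257,.03).round(3))
E
```

```text
block [0.4494 0.2427 0.1914] 0.0034281377984432806
hub [0.4477 0.2388 0.08  ]
hubS [0.4505 0.2389 0.08  ]
tip [0.4884 0.2655 0.138 ]
30.32709256855952 0.04527771114702805
33.23812250795721 0.04872850549440953
col [ 6.384e-01 -6.000e-04  2.313e-01] 0.0014015258660982142 [ 0.642  -0.0809  0.2316] 0.0012497361644882216 mid [ 0.6402 -0.0407  0.2315] bar dir deg 92.62533687944149 0.08044919280867095
g1 [0.395 0.363 0.076]
tq [0.33  0.222 0.076]
g2 [0.332 0.078 0.076]
pk [ 0.454 -0.238  0.076]
spool [ 0.429 -0.035  0.076]
post [0.625 0.21  0.235]
post [ 0.644 -0.165  0.235]
plate [0.672 0.298 0.03 ] [0.483 0.3   0.03 ]
```

>>> send_rows:
  plan:
    - [1,[0,0,-0.05],0]
    - [0.8,[-0.05,-0.02,-0.07],-6]
    - [0.7,[-0.1,-0.045,-0.07],-14]
    - [0.7,[-0.15,-0.07,-0.07],-22]
    - [0.7,[-0.2,-0.09,-0.07],-30]
    - [0.7,[-0.25,-0.115,-0.07],-38]
    - [0.7,[-0.31,-0.14,-0.07],-45]
    - [0.7,[-0.361,-0.165,-0.07],-48.3]
  grip_force: 15

```text
t: 1.1
ee_pos: [0.4508, 0.2389, 0.3085]
tool_rot: [[-0.851, -0.525, -0.0], [-0.525, 0.851, 0.0], [0.0, 0.0, -1.0]]
force: [0.8, 0.7, -0.9]
gripper_width: 0.698
gripper_force: 0.0
```

>>> send_rows:
  plan:
    - [0.7,[0,0,0],0]
    - [0.7,[0,0,0],0]

```text
t: 1.35
ee_pos: [0.4492, 0.2407, 0.3085]
tool_rot: [[-0.853, -0.522, -0.001], [-0.522, 0.853, 0.0], [0.001, 0.0, -1.0]]
force: [-0.3, 0.6, 0.1]
gripper_width: 0.699
gripper_force: 0.0
```

```bash
python3 - <<'E'
from m import *
w=robot.camera("wrist");s=robot.sense();print(s["t"],s["ee_pos"].round(4),s["tool_rot"].round(3).tolist(),np.round(w["pose"],3).tolist(),w["vfov"])
cv2.imwrite("pics/w1.png",w["img"][:,:,::-1]);pickle.dump(w,open("w1.pkl","wb"))
print(blobs(w,*B,(0,0,640,480),200))
E
```

```text
1.4 [0.4489 0.2412 0.3087] [[-0.852, -0.523, -0.0], [-0.523, 0.852, 0.0], [0.0, 0.0, -1.0]] [[-0.522, 0.809, 0.271, 0.378], [0.853, 0.495, 0.168, 0.196], [0.002, 0.318, -0.948, 0.454], [0.0, 0.0, 0.0, 1.0]] 58.98214781709261
[(np.int32(1387), [315.0, 234.0])]
```

View pics/w1.png

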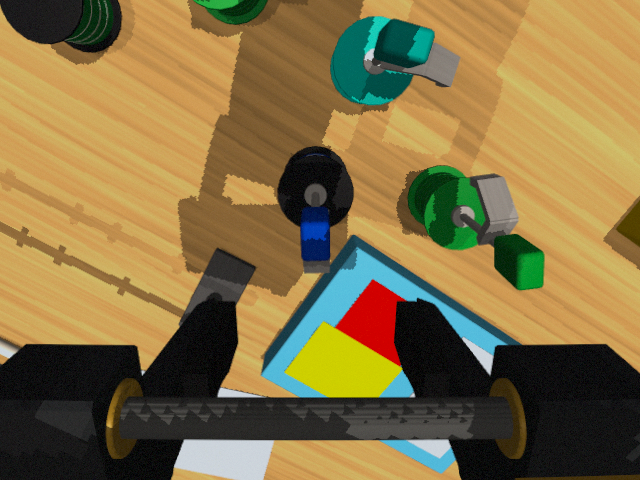

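The wrist view shows the blue block at (315,234) with its hub at (316,195). Its sides run parallel to the image columns, so the yaw matches the tool.

```bash
python3 - <<'E'
from m import *
w=pickle.load(open("w1.pkl","rb"));s=robot.sense();R=s["tool_rot"];p=s["ee_pos"]
for uv,z in(((315,234),.195),((316,195),.082)):
    q=plane(w,*uv,z);print(q.round(4),(R.T@(q-p)).round(4))
E
```

```text
[0.449 0.24  0.195] [ 0.0005 -0.0011  0.1137]
[0.4483 0.2407 0.082 ] [ 7.000e-04 -2.000e-04  2.267e-01]
```

>>> send_rows:
  plan:
    - [0.7,[0,0,0.04],0]
    - [0.7,[0,0,0.08],0]
    - [0.7,[0,-0.001,0.11],0]
    - [0.7,[0,-0.001,0.134],0]
    - [0.7,[0,-0.001,0.134],0]
    - [0.7,[0,-0.001,0.134],0]

```text
t: 2.15
ee_pos: [0.4501, 0.2403, 0.1759]
tool_rot: [[-0.852, -0.524, 0.002], [-0.524, 0.852, 0.0], [-0.002, -0.0, -1.0]]
force: [-0.0, 0.1, -0.1]
gripper_width: 0.697
gripper_force: 0.0
```

>>> send_rows:
  plan:
    - [0.4,[0,0,0],0]
    - [0.1,[0,0,0],0]
    - [0,[0,0,0],0]
    - [0,[0,0,0],0]
    - [0,[0,0,0],0]
    - [0,[0,0,0],0]
  grip_force: 30

```text
t: 2.9
ee_pos: [0.4501, 0.2396, 0.1747]
tool_rot: [[-0.852, -0.523, -0.0], [-0.523, 0.852, -0.0], [0.0, 0.0, -1.0]]
force: [0.2, -0.3, 0.2]
gripper_width: 0.205
gripper_force: 29.9
```

>>> send_rows:
  plan:
    - [0,[0,0,-0.02],0]
    - [0,[0,0,-0.05],0]
    - [0,[0,0,-0.085],0]
    - [0,[0,0,-0.118],0]
    - [0,[0,0,-0.118],0]

```text
t: 3.52
ee_pos: [0.4506, 0.2398, 0.294]
tool_rot: [[-0.852, -0.523, 0.003], [-0.523, 0.852, 0.001], [-0.003, -0.001, -1.0]]
force: [0.4, -0.1, -2.9]
gripper_width: 0.201
gripper_force: 29.9
```

>>> send_rows:
  plan:
    - [0,[0.006,-0.015,0],1.5]
    - [0,[0.018,-0.045,0],5]
    - [0,[0.034,-0.085,0],9]
    - [0,[0.05,-0.125,0],14]
    - [0,[0.066,-0.165,0],18]
    - [0,[0.082,-0.205,0],23]
    - [0,[0.096,-0.243,0],27]
    - [0,[0.105,-0.266,0],28.9]

```text
t: 4.53
ee_pos: [0.499, -0.0446, 0.2907]
tool_rot: [[-0.999, -0.041, -0.003], [-0.041, 0.999, 0.001], [0.003, 0.001, -1.0]]
force: [-0.1, 0.5, -2.0]
gripper_width: 0.202
gripper_force: 29.9
```

>>> send_rows:
  plan:
    - [0,[0,0,0],0]
    - [0,[0,0,0],0]
    - [0,[0,0,0],0]

```text
t: 4.9
ee_pos: [0.4994, -0.0414, 0.2924]
tool_rot: [[-0.999, -0.047, -0.001], [-0.047, 0.999, 0.0], [0.001, 0.0, -1.0]]
force: [-0.3, -0.4, -2.4]
gripper_width: 0.2
gripper_force: 29.9
```

```bash
python3 - <<'E'
from m import *
C={n:robot.camera(n) for n in("scene","top","wrist")};pickle.dump(C,open("c1.pkl","wb"))
s=robot.sense();print(s["t"],s["ee_pos"].round(4),s["gripper_width"],s["force"])
cv2.imwrite("pics/c1.png",np.hstack([cv2.resize(C["wrist"]["img"],(400,300)),cv2.resize(C["scene"]["img"][100:400,120:520],(400,300))])[:,:,::-1])
print(blobs(C["wrist"],*O,(0,0,640,480),30))
for n in("scene","top"): print(n,blobs(C[n],*O,(320,160,390,345)))
E
```

```text
5.05 [ 0.4996 -0.0415  0.2927] 0.1994926056825855 [ 1.07934743 -0.19208908 -3.00398738]
[(np.int32(271), [367.7, 453.1])]
scene [(np.int32(95), [370.6, 281.9]), (np.int32(110), [341.0, 321.8])]
top [(np.int32(44), [377.3, 170.7]), (np.int32(44), [338.5, 173.2])]
```

View pics/c1.png

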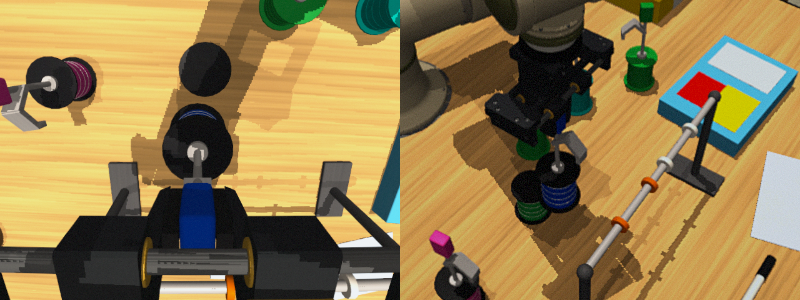

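>>> send_rows:
  plan:
    - [0,[-0.015,-0.001,0],0]
    - [0,[-0.04,-0.002,0],0]
    - [0,[-0.07,-0.003,0],0]
    - [0,[-0.1,-0.004,0],0]
    - [0,[-0.119,-0.005,0],0]
    - [0,[-0.119,-0.005,0],0]
    - [0,[-0.119,-0.005,0],0]

```text
t: 5.92
ee_pos: [0.6182, -0.0413, 0.2928]
tool_rot: [[-0.999, -0.046, -0.0], [-0.046, 0.999, 0.0], [0.0, 0.0, -1.0]]
force: [-0.1, 1.2, -3.1]
gripper_width: 0.2
gripper_force: 29.9
```

```bash
python3 - <<'E'
from m import *
C={n:robot.camera(n) for n in("scene","top")};pickle.dump(C,open("c2.pkl","wb"))
s=robot.sense();print(s["t"],s["ee_pos"].round(4),s["gripper_width"],s["force"])
cv2.imwrite("pics/c2.png",np.hstack([cv2.resize(C["scene"]["img"][200:360,280:440],(400,400),interpolation=2),cv2.resize(C["top"]["img"][130:230,310:410],(400,400),interpolation=2)])[:,:,::-1])
E
```

```text
6.025 [ 0.6182 -0.0415  0.2931] 0.20302789489610276 [ 0.62952925  0.50896686 -2.02592657]
```

View pics/c2.png

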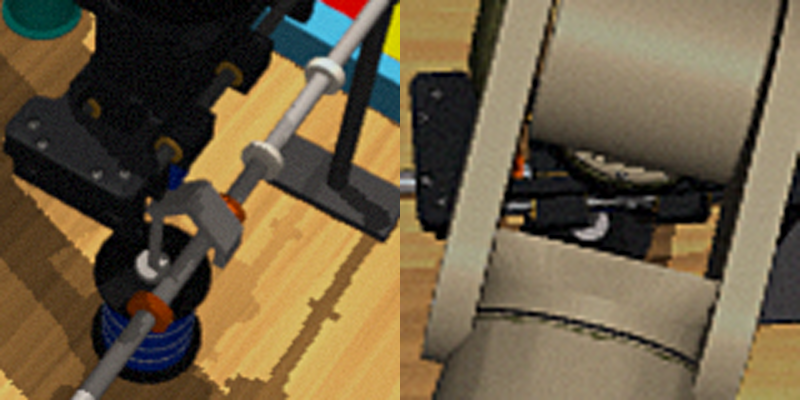

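Scene crop: the hook is above the bar and between the orange collars, at crop (235,205) and (150,310). Lowering now.

>>> send_rows:
  plan:
    - [0,[0,0,0.01],0]
    - [0,[0,0,0.02],0]
    - [0,[0,0,0.03],0]
    - [0,[0,0,0.037],0]
    - [0,[0,0,0.042],0]
    - [0,[0,0,0.042],0]
    - [0,[0,0,0.042],0]

```text
t: 6.9
ee_pos: [0.6189, -0.0416, 0.251]
tool_rot: [[-0.999, -0.046, 0.001], [-0.046, 0.999, -0.0], [-0.001, -0.0, -1.0]]
force: [-0.5, -0.4, -2.7]
gripper_width: 0.198
gripper_force: 29.9
```

>>> send_rows:
  plan:
    - [0,[0,0,0.001],0]
    - [0,[0,0,0.002],0]
    - [0,[0,0,0.003],0]
    - [0,[0,0,0.004],0]
    - [0,[0,0,0.004],0]

```text
t: 7.52
ee_pos: [0.6187, -0.0416, 0.2466]
tool_rot: [[-0.999, -0.046, -0.0], [-0.046, 0.999, 0.0], [0.0, 0.0, -1.0]]
force: [-0.0, -0.2, -1.4]
gripper_width: 0.204
gripper_force: 29.9
```

>>> send_rows:
  plan:
    - [0,[0,0,0.001],0]
    - [0,[0,0,0.002],0]
    - [0,[0,0,0.002],0]

```text
t: 7.9
ee_pos: [0.6187, -0.0416, 0.2449]
tool_rot: [[-0.999, -0.046, 0.0], [-0.046, 0.999, -0.0], [-0.0, -0.0, -1.0]]
force: [-2.4, 0.0, 0.0]
gripper_width: 0.203
gripper_force: 29.9
```

>>> send_rows:
  plan:
    - [0,[0.001,0,0],0]
    - [0,[0.002,0,0.0005],0]
    - [0,[0.002,0,0.0015],0]
    - [0,[0.002,0,0.0015],0]

```text
t: 8.4
ee_pos: [0.6174, -0.0416, 0.2442]
tool_rot: [[-0.999, -0.046, 0.003], [-0.046, 0.999, -0.0], [-0.003, -0.0, -1.0]]
force: [4.8, 0.7, 4.8]
gripper_width: 0.2
gripper_force: 30.0
```

>>> send_rows:
  plan:
    - [0,[-0.0005,0,0],0]
    - [0,[-0.0005,0,0],0]
    - [0,[-0.0005,0,0],0]
    - [0,[-0.0005,0,0],0]
  grip_force: 10

```text
t: 8.9
ee_pos: [0.6167, -0.0417, 0.2432]
tool_rot: [[-0.999, -0.046, -0.002], [-0.046, 0.999, 0.0], [0.002, 0.0, -1.0]]
force: [-1.8, 1.7, 5.2]
gripper_width: 0.202
gripper_force: 10.0
```

>>> send_rows:
  plan:
    - [0,[0,0,0],0]
    - [0,[0,0,0],0]
    - [0,[0,0,0],0]
    - [0,[0,0,0],0]
  grip_force: 3

```text
t: 9.4
ee_pos: [0.6171, -0.0416, 0.2429]
tool_rot: [[-0.999, -0.046, -0.001], [-0.046, 0.999, 0.0], [0.001, 0.0, -1.0]]
force: [-2.5, 0.0, 0.7]
gripper_width: 0.202
gripper_force: 3.0
```

>>> send_rows:
  plan:
    - [0,[0.001,0,0.0005],0]
    - [0,[0.002,0,0.001],0]
    - [0,[0.003,0,0.002],0]
    - [0,[0.004,0,0.0025],0]
    - [0,[0.004,0,0.0025],0]
    - [0,[0.004,0,0.0025],0]

```text
t: 10.15
ee_pos: [0.6132, -0.0418, 0.2406]
tool_rot: [[-0.999, -0.046, -0.0], [-0.046, 0.999, 0.0], [0.0, 0.0, -1.0]]
force: [1.1, 0.6, -1.4]
gripper_width: 0.208
gripper_force: 3.0
```

```bash
python3 - <<'E'
from m import *
C={n:robot.camera(n) for n in("scene","wrist")}
s=robot.sense();print(s["t"],s["ee_pos"].round(4),s["gripper_width"],s["force"])
cv2.imwrite("pics/c3.png",np.hstack([cv2.resize(C["scene"]["img"][210:370,280:440],(400,400),interpolation=2),cv2.resize(C["wrist"]["img"][120:480,140:500],(400,400),interpolation=2)])[:,:,::-1])
E
```

```text
10.25 [ 0.6132 -0.0418  0.2406] 0.20460509145486716 [ 1.0426329  -0.42384908 -1.50410415]
```

View pics/c3.png

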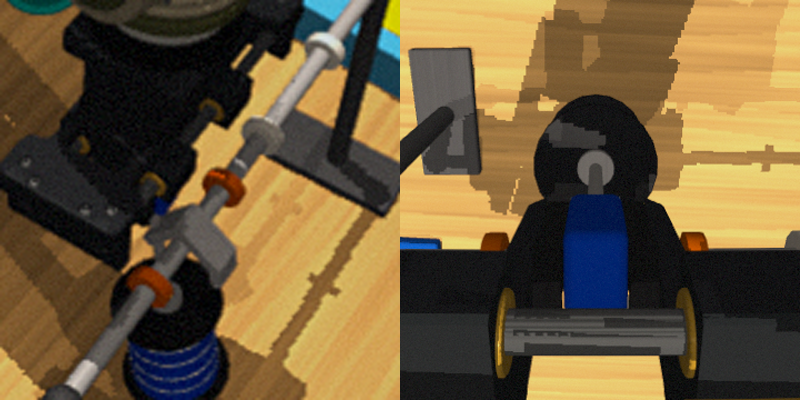

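The scene crop shows the hook on the bar and the reel slightly tilted. In the wrist crop the block (597) sits midway between the collars (495 and 693). Releasing gently.

>>> send_rows:
  plan:
    - [0.21,[0,0,0],0]
    - [0.22,[0,0,0],0]
    - [0.23,[0,0,0],0]
    - [0.25,[0,0,0],0]
    - [0.28,[0,0,0],0]
    - [0.32,[0,0,0],0]
    - [0.38,[0,0,0],0]
    - [0.45,[0,0,0],0]

```text
t: 11.25
ee_pos: [0.6133, -0.0418, 0.2407]
tool_rot: [[-0.999, -0.046, 0.0], [-0.046, 0.999, -0.0], [-0.0, -0.0, -1.0]]
force: [-0.8, -0.5, -0.3]
gripper_width: 0.447
gripper_force: 0.0
```

>>> send_rows:
  plan:
    - [0.5,[0,0,0],0]
    - [0.5,[0,0,0],0]
    - [0.5,[0,0,0],0]
    - [0.5,[0,0,0],0]
    - [0.5,[0,0,0],0]
    - [0.5,[0,0,0],0]
    - [0.5,[0,0,0],0]
    - [0.5,[0,0,0],0]

```text
t: 12.25
ee_pos: [0.6133, -0.0418, 0.2407]
tool_rot: [[-0.999, -0.046, 0.0], [-0.046, 0.999, -0.0], [-0.0, -0.0, -1.0]]
force: [-0.1, 0.1, -0.5]
gripper_width: 0.504
gripper_force: 0.0
```

>>> send_rows:
  plan:
    - [0.5,[0,0,-0.01],0]
    - [0.5,[0,0,-0.025],0]
    - [0.5,[0,0,-0.04],0]
    - [0.5,[0,0,-0.06],0]
    - [0.5,[0,0,-0.08],0]
    - [0.5,[0,0,-0.1],0]
    - [0.5,[0.04,0,-0.11],0]
    - [0.5,[0.09,0,-0.11],0]

```text
t: 13.25
ee_pos: [0.5227, -0.0461, 0.3519]
tool_rot: [[-0.999, -0.046, 0.002], [-0.046, 0.999, -0.001], [-0.002, -0.001, -1.0]]
force: [1.4, -0.1, 0.4]
gripper_width: 0.503
gripper_force: 0.0
```

>>> send_rows:
  plan:
    - [0.5,[0.05,0,0],0]
    - [0.5,[0.1,0,0],0]
    - [0.5,[0.15,0,0],0]
    - [0.5,[0.15,0,0],0]
    - [0.5,[0.15,0,0],0]
    - [0.5,[0.15,0,0],0]
    - [0.5,[0.15,0,0],0]
    - [0.5,[0.15,0,0],0]

```text
t: 14.25
ee_pos: [0.3738, -0.0528, 0.3505]
tool_rot: [[-0.999, -0.046, -0.001], [-0.046, 0.999, 0.0], [0.001, 0.0, -1.0]]
force: [-0.6, 0.1, 0.4]
gripper_width: 0.501
gripper_force: 0.0
```

```bash
python3 - <<'E'
from m import *
L=[]
for i in range(20):
    c=robot.camera("scene");L.append(blobs(c,*B,(280,200,440,420),40))
for l in L[::4]:print(l)
s=robot.sense();print(s["t"],s["ee_pos"].round(4),s["force"])
cv2.imwrite("pics/c4.png",cv2.resize(c["img"][140:440,140:500],(720,600),interpolation=2)[:,:,::-1])
E
```

```text
[(np.int32(480), [338.9, 280.3]), (np.int32(529), [351.7, 359.0])]
[(np.int32(480), [338.8, 280.3]), (np.int32(531), [352.1, 358.9])]
[(np.int32(480), [338.8, 280.3]), (np.int32(528), [352.0, 359.0])]
[(np.int32(479), [338.8, 280.4]), (np.int32(532), [352.0, 359.0])]
[(np.int32(478), [338.8, 280.3]), (np.int32(531), [351.9, 359.0])]
15.25 [ 0.3735 -0.0528  0.3507] [0.13346745 0.2035092  0.01577231]
```

View pics/c4.png

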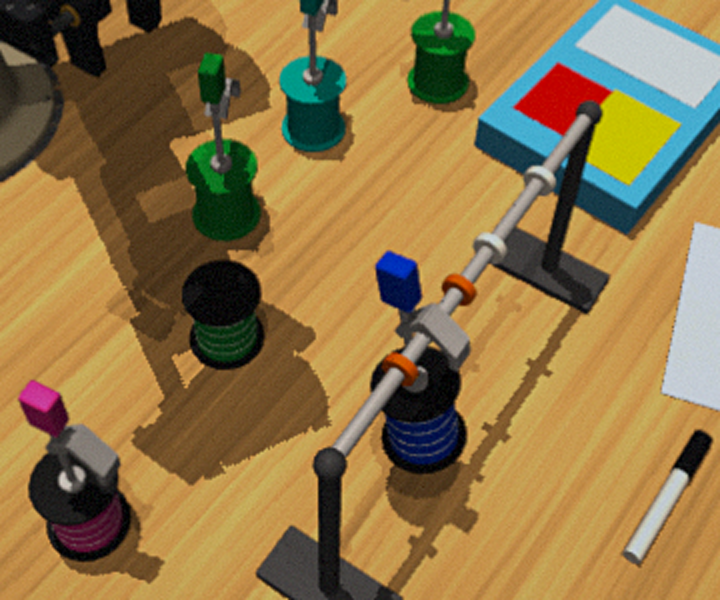

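The reel hangs still at crop (430,360), between the orange collars at (460,288) and (400,365). The pink reel stands where it was. Handing in.

```bash
python3 -c "
from plant import robot
print(robot.job_done())"
```

```text
the job is handed in; nothing more can be done
None
```

The blue reel hangs still and released on the rail between the orange collars, the pink reel was not touched, and the job is handed in (no verdict was returned).

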